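Open the press control box

ROBOT

A 7-joint arm with a two-finger parallel gripper is mounted at the origin on the work surface. World frame = base frame: x ahead of the robot, y to its left, z up, the work surface at z = 0. Lengths are in mm, angles in rad, forces in N, time in s.
With the tool pointing down it reaches from about 425 to 950 mm from the base axis. Payload 4.7 kg.
Tool frame: the origin (TCP) lies at the very end of the fingers, on their centre line; the grasp point (between the pads) lies 19 mm behind it; x points along the fingers, z is the direction in which the jaws open and shut, and the axes are right-handed (so a half turn about x gives the same grasp; the last joint's range is limited). The gripper opens to 87 mm and grips with 3 to 60 N. Pads are 19 mm wide; open, the fingers measure 117 mm over their backs; the gripper's body (75 mm by 190 mm) begins 51 mm behind the grasp point.
Start: joints at [-1.156, 0.469, -0.049, 1.532, 0.024, 1.141, -0.082], TCP at [289.791, 609.65, 194.173] pointing down, gripper open.
Joint ranges: [-2.59, 2.59], [-0.33, 1.99], [-1.39, 1.29], [0.1, 2.45], [-1.04, 4.18], [0.21, 1.99], [-2.66, 2.66]. Speed limits (rad/s): [2.57, 2.57, 3.14, 3.14, 3.14, 3.14, 3.14].

INTERFACE

Orientations are given as a 3x3 rotation matrix whose columns are the frame's x, y, z axes.
In Python, from plant import ctrl, eyes gives the robot as it stands.
- The arm moves only by the tool apply_moves, never from a script. Its argument "rows" is a list of rows, each an object of numbers: "tx", "ty", "tz": the shift along the tool's x, y, z in cm; "roll": the turn about the tool's x in degrees; "claw": the opening, from -1 (shut) to 1 (fully open), so that 0 is half open. A call has 1 to 8 rows; each row shifts and turns the commanded pose from where the row before left it, along the tool's axes as they then stand; what a row does not reach is not made up. A row lasts 1/10 s, in which the tool goes at most 50 mm and 8.59 degrees, less where a joint would pass 70% of its speed; a pose out of reach is approached as far as the arm can. A call with a gripper value outside its range is refused whole. The fingers move at their own pace and stop on an object; the grip force is fixed at half the most. Time passes only in rows, so rows that do not move let the fingers close. It gives the time, the measured TCP pose, the force and the opening at its end, in the units of the state.
- ctrl.read_state(): the state, without advancing time (a new reading comes with each control period).
- eyes.capture(name): name is "scene" or "top" or "wrist"; returns the picture (420x560x3 uint8, red, green, blue); there is no depth.
- eyes.camera_info(name): a dict with "camera_matrix" (3x3 intrinsics, pixels), "dist" ([k1, k2, p1, p2, k3] as OpenCV has them; the pictures are not rectified), "extrinsics" (4x4, takes a point from world to camera coordinates); the wrist camera has in their place "hand_eye" (4x4, takes a point from camera to tool coordinates, whose origin is the TCP and whose axes are the tool frame's). Camera axes: x right, y up, looking along -z (the intrinsics and any distortion apply to the point x, -y, -z); pixel columns grow to the right and rows downward; lengths in mm; the calibration is good to about 2 mm. A picture is of the moment at which its call begins: read the wrist's pose just before it. camera_info takes no time and is no camera call.
- ctrl.close_job(): hands the job in, once; it reports no verdict.
The state is a dict: "time": time; "joints": joint angles; "qd": joint speeds; "tau": joint torques, N m; "position": TCP position; "ee_rot": TCP orientation; "contact_force": force on the tool from outside, world axes, zero at the start; "torque": the same for the moment, N m; "opening": finger opening in mm.
Only numpy, scipy, OpenCV 4.12 (cv2) and the standard library are available. Lean on these libraries where they do the work, as an engineer would, in place of code of your own. Each camera call takes 0.05 s, during which the arm holds its last target.

TASK

Open the control box with the blue cover: turn its two captive quarter-turn thumbscrews loose (anticlockwise seen from above), one after the other, until each wing lies in line with its slot, then lift the blue cover off by its handle. Lay the cover gently, right way up, in the middle of the black rubber mat with its long side along the mat's long side, and let go; do not drop it, and leave the box with the red cover alone.

Things in the scene. Friction and masses are not known exactly. Their poses are not given: they have to be found in the camera images.
- near_wing (a point): Black upright wing, 38 mm long, 12 mm thick, 36 mm tall, yellow line on top: the blue box's thumbscrew nearer the robot. Point: on its vertical turning axis, 14 mm below the wing's top, 25 mm above the cover's upper face; the wing's underside is 3 mm above the cover. x: along the 38 mm length; y: through the 12 mm thickness (pinch there); z up. It does not rise as it turns.
- far_wing (a point): The same on the blue box's thumbscrew farther from the robot. Each wing's axis is 92 mm from the handle's centre, along the cover's length.
- near_screw (a joint): Turn of the near thumbscrew, rad: 0 = locked (wing across its slot), growing anticlockwise from above to a firm stop at 1.4 (wing in line with its 50 x 26 mm slot, which runs along the cover's length and then passes over the wing). Starts at 0 to 0.25; loose above 1.15. Friction 0.06 N m; stays where it is left.
- far_screw (a joint): The same for the far thumbscrew.
- cover_handle (a point): Centre of the steel handle bar amid the loose blue cover plate (252 x 110 x 4 mm, 0.22 to 0.37 kg): bar 44 mm long, 14 mm thick, 14 mm high, 21 mm free under it. Point: 28 mm above the plate's upper face, 32 mm above its underside. x: along bar and cover's length; y: across (pinch there); z up. Wings stand 39 mm above the plate: raise it 50 mm straight up to clear them, 110 mm to pass over the red box.
- blue_box: Open-topped grey box 268 x 126 mm, 44 mm high, fixed to the table; the blue cover lies in its top, flush with the rim, 2 mm play all round. Origin: centre of its underside; x axis: along its length.
- mat_top (a point): Centre of the upper face of the fixed black rubber mat, 310 x 170 mm, 4 mm thick. x axis: along its length; z up.
- red_box: A box of the same make with a red cover, wings and handle, 83 mm high in all, fixed to the table; not to be touched. Origin: centre of its underside; x axis: along its 268 mm length.

How it is judged (in metres and radians):
On the way, in this order (a step that is already met when the one before it is completed fails the run):
1. one of the blue box's thumbscrews is loose, the cover still in its seat (value of joint any of near_screw, far_screw above 1.15 rad and height (world z) of cover_handle below 0.085 m), for 0.2 s.
2. both thumbscrews are loose, the cover still in its seat (value of joint each of near_screw, far_screw above 1.15 rad and height (world z) of cover_handle below 0.085 m), for 0.2 s.
3. the cover is lifted clear of the wings (height (world z) of cover_handle above 0.115 m), for 0.1 s.
At the end, for the whole second after the job is handed in: The blue cover lies flat and right way up on the mat (tilt under 7 degrees), its centre within 40 mm of the mat's centre, its length within 15 degrees of the mat's, released and at rest; both thumbscrews of the blue box are still loose (above 1.15 rad) (horizontal distance between cover_handle and mat_top below 0.04 m and z of cover_handle in the frame of mat_top between 0.025 and 0.04 m and angle between cover_handle's own z axis and vertical below 0.12 rad and angle between the x axis of cover_handle and the x axis of mat_top, either way round below 0.26 rad and value of joint each of near_screw, far_screw above 1.15 rad); the robot touches nothing.
It fails at once if the box with the red cover is pushed or knocked (over 5 N) (contact force between red_box and anything else above 5 N).
It fails at once if the cover is dropped onto the mat: let go more than about 30 mm above where it comes to rest (horizontal distance between cover_handle and mat_top below 0.12 m and height (world z) of cover_handle above 0.066 m and contact force between cover and the fingers below 0.05 N).
It also fails if it takes over 67 s, if anything falls off the work surface, if the arm or the gripper's body presses on something with over 40 N, if the wrist force passes 120 N, or if a joint passes its speed limit or range.

## Working session

There is one attempt and no reset: what is moved stays moved. The work goes in short steps, Python scripts to look and compute and a tool call to move; the robot and the scene stay as the last step left them, time stands still between calls to the robot, and variables do not carry over. Pictures are saved under pics/ and viewed, and the job is handed in when it is done.

Besides the shell and the picture viewer there is one more tool, called after "Emit:" as a command line: name --argument value ..., lists and objects as JSON in quotes. apply_moves: Moves the arm, as the interface text tells. Its arguments: {"type":"object","properties":{"rows":{"type":"array"}},"required":["rows"]}

```bash
mkdir -p pics; ls
python3 - <<'E'
from plant import ctrl, eyes
import cv2
s=ctrl.read_state()
for k,v in s.items(): print(k,v)
for n in("scene","top","wrist"):
    print(n,eyes.camera_info(n))
    cv2.imwrite(f"pics/{n}0.png",eyes.capture(n)[:,:,::-1])
E
```

```text
pics
time 0.0
joints [-1.15593819  0.46946817 -0.04862227  1.53368201  0.02410063  1.14097496
 -0.08227427]
qd [ 1.93111929e-03  6.61741646e-04 -8.17260931e-04 -2.63463632e-04
 -2.94253671e-04  1.13039556e-03  4.71693491e-05]
tau [-5.95113079e-05 -5.07961357e+01 -8.03462556e-02 -2.36154592e+01
 -6.12132833e-02  3.78824619e-02  1.77893494e-04]
position [289.50205415 609.05093719 193.08658512]
ee_rot [[-7.82742499e-04 -9.03179656e-01  4.29262036e-01]
 [-1.78249826e-03  4.29262746e-01  9.03177899e-01]
 [-9.99998105e-01 -5.82031063e-05 -1.94591836e-03]]
contact_force [ 0.42585321 -0.0295122   0.58834841]
torque [-0.0076338   0.06521743 -0.04960849]
opening 87.29775614609859
scene {'camera_matrix': array([[405.76624518,   0.        , 284.73216373],
       [  0.        , 405.76624518, 204.70923548],
       [  0.        ,   0.        ,   1.        ]]), 'dist': array([-0.03541049,  0.        ,  0.        ,  0.        ,  0.        ]), 'extrinsics': array([[ 8.57581794e-01,  5.14162916e-01,  1.37826735e-02,
        -4.60358773e+02],
       [-3.01638176e-01,  4.81041868e-01,  8.23172601e-01,
  
[... 725 characters left out ...]
      [ 0.00000000e+00,  0.00000000e+00,  0.00000000e+00,
         1.00000000e+00]])}
wrist {'camera_matrix': array([[321.58808065,   0.        , 282.50207492],
       [  0.        , 321.58808065, 209.96439261],
       [  0.        ,   0.        ,   1.        ]]), 'dist': array([-0.03629989,  0.        ,  0.        ,  0.        ,  0.        ]), 'hand_eye': array([[ 6.59135250e-04,  2.43126302e-01, -9.69994416e-01,
        -1.90752958e+02],
       [ 1.28503059e-03,  9.69993620e-01,  2.43126976e-01,
         6.67971818e+01],
       [ 9.99998957e-01, -1.40672605e-03,  3.26932253e-04,
        -4.96894574e-01],
       [ 0.00000000e+00,  0.00000000e+00,  0.00000000e+00,
         1.00000000e+00]])}
```

View pics/top0.png

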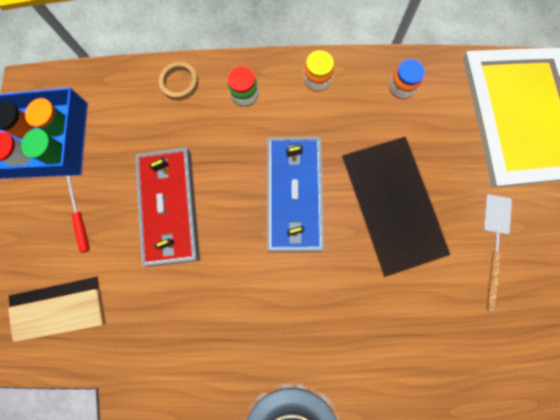

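View pics/scene0.png

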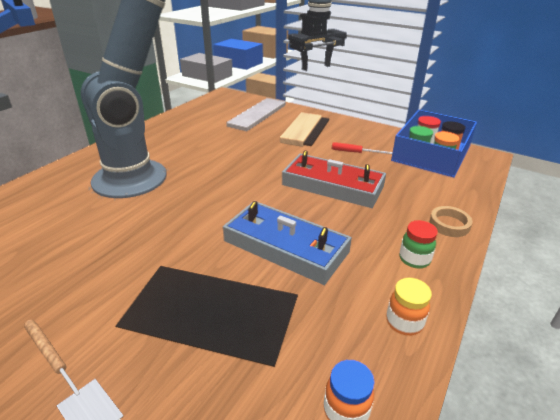

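View pics/wrist0.png

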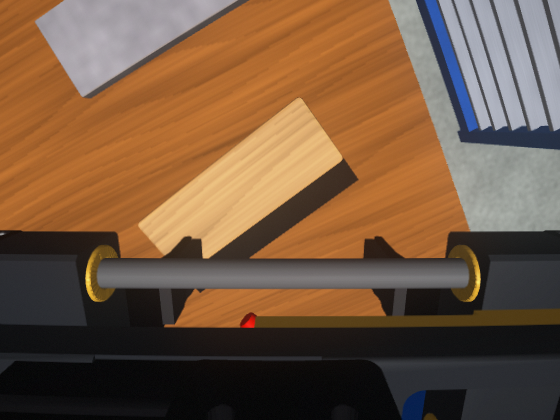

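The top view shows the blue box at about (295,193), its wings at (294,151) and (295,231), the mat at (396,206) and the red box at (165,206). Next I measure them.

```bash
cat > h.py <<'E'
import numpy as np, cv2
from plant import ctrl, eyes
def cam(name, st=None):
    ci=eyes.camera_info(name)
    if name=="wrist":
        T=np.eye(4);T[:3,:3]=st["ee_rot"];T[:3,3]=st["position"]
        C=T@np.array(ci["hand_eye"])
    else: C=np.linalg.inv(ci["extrinsics"])
    return ci["camera_matrix"],ci["dist"],C
def ray(c,uv):
    K,d,C=c
    n=cv2.undistortPoints(np.array(uv,float).reshape(-1,1,2),K,d).reshape(-1,2)
    v=np.c_[n[:,0],-n[:,1],-np.ones(len(n))]@C[:3,:3].T
    return C[:3,3],v
def onz(c,uv,z):
    o,v=ray(c,uv); return o+v*((z-o[2])/v[:,2])[:,None]
def meet(c1,u1,c2,u2):
    o1,v1=ray(c1,u1);o2,v2=ray(c2,u2);v1=v1[0];v2=v2[0]
    t=np.linalg.lstsq(np.c_[v1,-v2],o2-o1,rcond=None)[0]
    a=o1+t[0]*v1;b=o2+t[1]*v2
    return (a+b)/2,np.linalg.norm(a-b)
def proj(c,P):
    K,d,C=c
    p=(np.atleast_2d(P)-C[:3,3])@C[:3,:3]
    return cv2.projectPoints(p*[1,-1,-1],np.zeros(3),np.zeros(3),K,d)[0].reshape(-1,2)
E
cat > m.py <<'E'
from h import *
im=cv2.imread("pics/top0.png"); hsv=cv2.cvtColor(im,cv2.COLOR_BGR2HSV)
c=cam("top")
def rect(m,z,name):
    cs,_=cv2.findContours(m,cv2.RETR_EXTERNAL,cv2.CHAIN_APPROX_NONE)
    k=max(cs,key=cv2.contourArea)
    P=onz(c,k.reshape(-1,2),z)[:,:2].astype(np.float32)
    r=cv2.minAreaRect(P); b=cv2.boxPoints(r)
    e=[b[1]-b[0],b[2]-b[1]]; e=max(e,key=np.linalg.norm)
    if e[0]<0:e=-e
    print(name,"c",r[0],"size",r[1],"ang",np.degrees(np.arctan2(e[1],e[0])))
def roi(m,x0,y0,x1,y1):
    o=np.zeros_like(m);o[y0:y1,x0:x1]=m[y0:y1,x0:x1];return o
blue=cv2.inRange(hsv,(100,120,60),(130,255,255))
rect(cv2.morphologyEx(roi(blue,255,125,335,262),cv2.MORPH_CLOSE,np.ones((15,15))),44,"blue")
red=cv2.inRange(hsv,(0,160,60),(6,255,255))|cv2.inRange(hsv,(172,160,60),(180,255,255))
rect(cv2.morphologyEx(roi(red,130,140,205,275),cv2.MORPH_CLOSE,np.ones((15,15))),44,"red")
blk=cv2.inRange(hsv,(0,0,0),(180,255,45))
rect(roi(blk,335,125,460,285),4,"mat")
yel=cv2.inRange(hsv,(18,110,110),(38,255,255))
for n,b in dict(far=(280,140,310,165),near=(280,218,310,245)).items():
    y,x=np.nonzero(roi(yel,*b)); P=onz(c,np.c_[x,y],83)[:,:2]
    m=P.mean(0);u,s,vt=np.linalg.svd(P-m);e=vt[0]
    print(n,len(x),x.mean(),y.mean(),m,s,"ang",np.degrees(np.arctan2(e[1],e[0])))
cv2.imwrite("pics/z.png",cv2.resize(im[125:265,250:340],None,fx=4,fy=4,interpolation=2))
E
python3 m.py
```

```text
blue c (549.4354858398438, -19.764347076416016) size (104.99881744384766, 250.48916625976562) ang -0.9898673
red c (525.8782348632812, 285.60858154296875) size (248.2694854736328, 107.05462646484375) ang 5.7865624
mat c (528.1870727539062, -271.046142578125) size (98.19731140136719, 63.35883331298828) ang 16.2773
far 37 294.0 149.59459459459458 [637.95686911 -19.98590633] [46.85100986 36.0633752 ] ang 155.9425710256081
near 41 295.3170731707317 229.82926829268294 [456.29963241 -17.81648018] [46.6542727  13.71994906] ang -75.77774359004896
```

View pics/z.png

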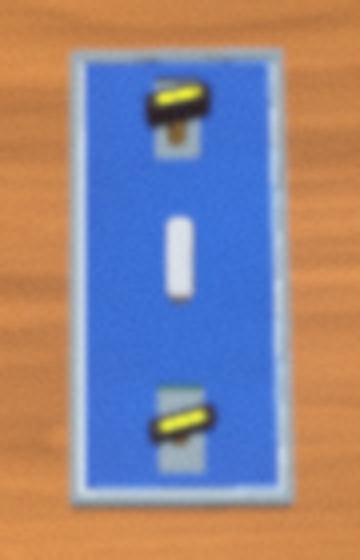

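```bash
python3 - <<'E'
s=open('m.py').read()
s=s.replace('(180,255,45))','(180,255,75))').replace('rect(roi(blk,335,125,460,285),4,"mat")','rect(cv2.morphologyEx(roi(blk,335,125,460,285),cv2.MORPH_CLOSE,np.ones((5,5))),4,"mat")').replace('(18,110,110),(38','(25,120,130),(38')
s+='''
for n,uv in dict(handle=(250+179/4,125+258/4)).items(): print(n,onz(c,[uv],79))
im=cv2.imread("pics/scene0.png")
hsv=cv2.cvtColor(im,cv2.COLOR_BGR2HSV);c=cam("scene")
yel=cv2.inRange(hsv,(22,110,110),(38,255,255))
for n,b in dict(near=(243,195,265,225),far=(310,225,335,255)).items():
    y,x=np.nonzero(roi(yel,*b)); print(n,len(x),x.mean(),y.mean(),onz(c,[(x.mean(),y.mean())],83))
blk=cv2.inRange(hsv,(0,0,0),(180,255,60))
rect(cv2.morphologyEx(roi(blk,110,262,305,360),cv2.MORPH_CLOSE,np.ones((5,5))),4,"mat")
blue=cv2.inRange(hsv,(100,120,60),(130,255,255))
rect(cv2.morphologyEx(roi(blue,220,200,355,275),cv2.MORPH_CLOSE,np.ones((15,15))),44,"blue")
cv2.imwrite("pics/z2.png",cv2.resize(im[195:280,215:360],None,fx=4,fy=4,interpolation=2))
'''
open('m.py','w').write(s)
E
python3 m.py
```

```text
blue c (549.4354858398438, -19.764347076416016) size (104.99881744384766, 250.48916625976562) ang -0.9898673
red c (525.8782348632812, 285.60858154296875) size (248.2694854736328, 107.05462646484375) ang 5.7865624
mat c (522.412353515625, -261.5503845214844) size (303.4688415527344, 164.41921997070312) ang 16.130146
far 32 294.0 148.5 [640.53036332 -20.05902803] [38.41972198 11.14476139] ang -79.95091002545568
near 33 294.969696969697 229.9090909090909 [456.14351572 -17.0598204 ] [38.30783392 10.58912667] ang -73.3980597340183
handle [[546.68807587 -19.13904408  79.        ]]
near 18 252.44444444444446 204.83333333333334 [[457.22559136 -15.57228478  83.        ]]
far 23 323.04347826086956 231.56521739130434 [[641.7377128  -18.33262709  83.        ]]
mat c (525.3389282226562, -262.42816162109375) size (304.066650390625, 166.04934692382812) ang 16.105173
blue c (549.5872802734375, -17.70410919189453) size (109.86840057373047, 252.24766540527344) ang -0.8387058
```

View pics/z2.png

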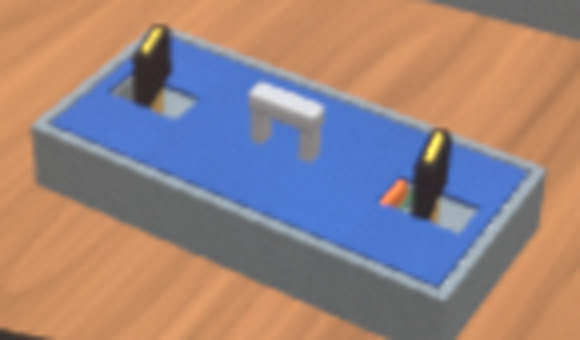

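Two views agree: blue box at (549,-18.5), angle about -0.9°; near wing (457,-16.5), angle -73°; far wing (641,-19.5), angle -80°; mat (524,-262), angle 16.1°. I go to the far wing first.

Emit:
apply_moves --rows '[{"ty":-3.9,"tz":-2.8,"claw":0},{"ty":-3.9,"tz":-2.8,"claw":0},{"ty":-3.9,"tz":-2.8,"claw":0},{"ty":-3.9,"tz":-2.8,"claw":0},{"ty":-3.9,"tz":-2.8,"claw":0},{"ty":-3.9,"tz":-2.8,"claw":0},{"ty":-3.9,"tz":-2.8,"claw":0},{"ty":-3.9,"tz":-2.8,"claw":0}]'

```text
schema error: expected keys tx, ty, tz, roll, claw
```

Emit:
apply_moves --rows '[{"ty":-3.9,"tz":-2.8,"claw":0},{"ty":-3.9,"tz":-2.8,"claw":0},{"ty":-3.9,"tz":-2.8,"claw":0},{"ty":-3.9,"tz":-2.8,"claw":0},{"ty":-3.9,"tz":-2.8,"claw":0},{"ty":-3.9,"tz":-2.8,"claw":0},{"ty":-3.9,"tz":-2.8,"claw":0},{"claw":0}]'

```text
schema error: expected keys tx, ty, tz, roll, claw
```

Emit:
apply_moves --rows '[{"roll":8.0,"claw":0},{"roll":8.0,"claw":0},{"roll":8.0,"claw":0},{"roll":8.0,"claw":0},{"roll":8.0,"claw":0},{"roll":8.0,"claw":0},{"roll":6.6,"claw":0},{"claw":0}]'

```text
schema error: expected keys tx, ty, tz, roll, claw
```

Run:
```python
from h import *
s=ctrl.read_state();print(s['time'],s['position'],s['ee_rot'],s['joints'])
cv2.imwrite("pics/w1.png",eyes.capture("wrist")[:,:,::-1])
```

```text
0.15 [289.59051979 609.15308175 193.32556953] [[-6.12045523e-04 -9.03129535e-01  4.29367754e-01]
 [-1.42268993e-03  4.29368187e-01  9.03128416e-01]
 [-9.99998801e-01 -5.81014761e-05 -1.54766617e-03]] [-1.15590634  0.46927565 -0.04859177  1.53342389  0.0241071   1.14102761
 -0.08232897]
```

View pics/w1.png

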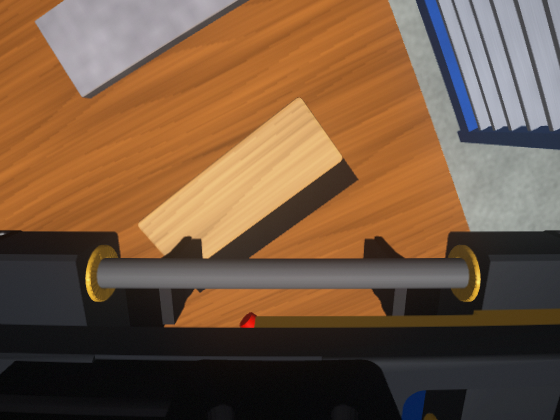

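All keys must be given in every row, and nothing has moved yet.

Emit:
apply_moves --rows '[{"tx":0,"ty":-3.9,"tz":-2.8,"roll":0,"claw":0},{"tx":0,"ty":-3.9,"tz":-2.8,"roll":0,"claw":0},{"tx":0,"ty":-3.9,"tz":-2.8,"roll":0,"claw":0},{"tx":0,"ty":-3.9,"tz":-2.8,"roll":0,"claw":0},{"tx":0,"ty":-3.9,"tz":-2.8,"roll":0,"claw":0},{"tx":0,"ty":-3.9,"tz":-2.8,"roll":0,"claw":0},{"tx":0,"ty":-3.9,"tz":-2.8,"roll":0,"claw":0},{"tx":0,"ty":-3.9,"tz":-2.8,"roll":0,"claw":0}]'

```text
time: 1.0
position: [476.0, 271.5, 194.3]
ee_rot: [[0.0, -0.903, 0.429], [0.0, 0.429, 0.903], [-1.0, -0.0, 0.0]]
contact_force: [0.3, 1.0, 0.2]
opening: 44.4
```

Emit:
apply_moves --rows '[{"tx":0,"ty":-3.9,"tz":-2.8,"roll":0,"claw":0},{"tx":0,"ty":-3.9,"tz":-2.8,"roll":0,"claw":0},{"tx":0,"ty":-3.9,"tz":-2.8,"roll":0,"claw":0},{"tx":0,"ty":-3.9,"tz":-2.8,"roll":0,"claw":0},{"tx":0,"ty":-3.9,"tz":-2.8,"roll":0,"claw":0},{"tx":0,"ty":-3.9,"tz":-2.8,"roll":0,"claw":0},{"tx":0,"ty":-3.9,"tz":-2.8,"roll":0,"claw":0},{"tx":0,"ty":0,"tz":0,"roll":0,"claw":0}]'

```text
time: 1.8
position: [639.6, -30.4, 194.0]
ee_rot: [[0.001, -0.898, 0.44], [-0.006, 0.44, 0.898], [-1.0, -0.004, -0.004]]
contact_force: [-0.9, 0.1, 0.0]
opening: 43.4
```

Emit:
apply_moves --rows '[{"tx":0,"ty":0,"tz":0,"roll":8,"claw":0},{"tx":0,"ty":0,"tz":0,"roll":8,"claw":0},{"tx":0,"ty":0,"tz":0,"roll":8,"claw":0},{"tx":0,"ty":0,"tz":0,"roll":8,"claw":0},{"tx":0,"ty":0,"tz":0,"roll":8,"claw":0},{"tx":0,"ty":0,"tz":0,"roll":8,"claw":0},{"tx":0,"ty":0,"tz":0,"roll":6.6,"claw":0},{"tx":0,"ty":0,"tz":0,"roll":0,"claw":0}]'

```text
time: 2.6
position: [637.5, -20.1, 193.8]
ee_rot: [[-0.001, -0.174, 0.985], [0.0, 0.985, 0.174], [-1.0, 0.0, -0.001]]
contact_force: [-0.7, 0.2, -0.6]
opening: 43.4
```

Run:
```python
from h import *
s=ctrl.read_state();print(s['time'],s['position'],s['ee_rot'],s['joints'])
cv2.imwrite("pics/w2.png",eyes.capture("wrist")[:,:,::-1])
```

```text
2.6 [637.46540276 -20.12068    193.81884077] [[-6.85034201e-04 -1.74054960e-01  9.84735701e-01]
 [ 3.63019149e-05  9.84735927e-01  1.74055025e-01]
 [-9.99999765e-01  1.54981437e-04 -6.68259261e-04]] [-0.34345036  0.42600203  0.42756472  1.6485406  -0.19252936  1.10961074
  0.31147857]
```

View pics/w2.png

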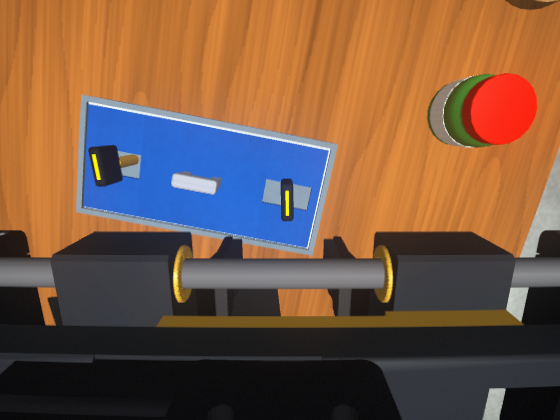

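The wrist view shows both wings' yellow lines, near at (97,167) and far at (287,203), and the handle at (194,182). I measure these in this view.

```bash
cat > mw.py <<'E'
import sys
from h import *
# usage: file, boxes for yellow
def wings(f,s,boxes,bar=None):
    im=cv2.imread(f);hsv=cv2.cvtColor(im,cv2.COLOR_BGR2HSV);c=cam("wrist",s)
    yel=cv2.inRange(hsv,(22,120,110),(38,255,255))
    for n,(x0,y0,x1,y1) in boxes.items():
        y,x=np.nonzero(yel[y0:y1,x0:x1]); P=onz(c,np.c_[x+x0,y+y0],83)[:,:2]
        m=P.mean(0);e=np.linalg.svd(P-m)[2][0]
        a=np.degrees(np.arctan2(e[1],e[0]));a=(a+135)%180-135
        print(n,len(x),m,"ang",a,"tool",(m-s['position'][:2])@s['ee_rot'][:2,1:])
    if bar:
        x0,y0,x1,y1=bar
        m=cv2.inRange(hsv[y0:y1,x0:x1],(0,0,130),(180,90,255))
        y,x=np.nonzero(m);P=onz(c,np.c_[x+x0,y+y0],79)[:,:2];r=cv2.minAreaRect(P.astype(np.float32))
        e=np.linalg.svd(P-P.mean(0))[2][0];print("bar",len(x),P.mean(0),r,np.degrees(np.arctan2(e[1],e[0])))
E
python3 - <<'E'
from mw import *
s=ctrl.read_state()
wings("pics/w2.png",s,dict(near=(85,145,110,185),far=(275,180,300,222)),(165,168,225,198))
E
```

```text
near 118 [456.62265939 -19.73215893] ang -75.06832738350766 tool [  32.29926667 -178.00334388]
far 87 [640.88516992 -21.24422923] ang -77.93874068137922 tool [-1.66444616  3.10826921]
bar 672 [549.9140372  -19.74247388] ((550.8414916992188, -18.684585571289062), (17.03914451599121, 46.01686477661133), 89.38634490966797) -0.182817927964714
```

Emit:
apply_moves --rows '[{"tx":3.5,"ty":-0.1,"tz":0.3,"roll":-1,"claw":0},{"tx":3.5,"ty":0,"tz":0,"roll":0,"claw":0},{"tx":3,"ty":0,"tz":0,"roll":0,"claw":0},{"tx":2,"ty":0,"tz":0,"roll":0,"claw":0},{"tx":0,"ty":0,"tz":0,"roll":0,"claw":0}]'

```text
time: 3.15
position: [638.2, -20.7, 70.9]
ee_rot: [[-0.007, -0.193, 0.981], [0.0, 0.981, 0.193], [-1.0, 0.002, -0.007]]
contact_force: [0.1, 0.6, -0.5]
opening: 43.6
```

Run:
```python
from h import *
s=ctrl.read_state();print(s['time'],s['position'],s['contact_force'])
cv2.imwrite("pics/w3.png",eyes.capture("wrist")[:,:,::-1])
```

```text
3.15 [638.21006655 -20.74703316  70.86527044] [ 0.09776229  0.5849284  -0.47496153]
```

View pics/w3.png

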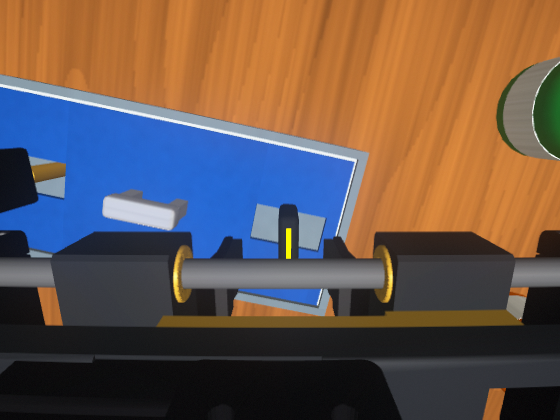

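The wing (288,235) sits between the fingers (about 228 to 340). I go down the last 21 mm and close.

Emit:
apply_moves --rows '[{"tx":1.2,"ty":0,"tz":0.2,"roll":0,"claw":0},{"tx":0.8,"ty":0,"tz":0,"roll":0,"claw":0},{"tx":0,"ty":0,"tz":0,"roll":0,"claw":-1},{"tx":0,"ty":0,"tz":0,"roll":0,"claw":-1},{"tx":0,"ty":0,"tz":0,"roll":0,"claw":-1},{"tx":0,"ty":0,"tz":0,"roll":0,"claw":-1},{"tx":0,"ty":0,"tz":0,"roll":0,"claw":-1}]'

```text
time: 3.9
position: [642.1, -21.1, 54.3]
ee_rot: [[-0.002, -0.191, 0.982], [0.0, 0.982, 0.191], [-1.0, 0.0, -0.002]]
contact_force: [-7.1, -1.7, 2.6]
opening: 11.3
```

Emit:
apply_moves --rows '[{"tx":0.2,"ty":0,"tz":-0.1,"roll":-7,"claw":-1},{"tx":0,"ty":0,"tz":0,"roll":-7,"claw":-1},{"tx":0,"ty":0,"tz":0,"roll":-7,"claw":-1},{"tx":0,"ty":0,"tz":0,"roll":-7,"claw":-1},{"tx":0,"ty":0,"tz":0,"roll":-7,"claw":-1},{"tx":0,"ty":0,"tz":0,"roll":-7,"claw":-1}]'

```text
time: 4.5
position: [644.7, -20.8, 55.0]
ee_rot: [[0.006, -0.801, 0.598], [0.001, 0.598, 0.801], [-1.0, -0.004, 0.004]]
contact_force: [1.4, 1.6, 9.0]
opening: 0.3
```

Emit:
apply_moves --rows '[{"tx":0,"ty":0,"tz":0,"roll":-7,"claw":-1},{"tx":0,"ty":0,"tz":0,"roll":-7,"claw":-1},{"tx":0,"ty":0,"tz":0,"roll":-7,"claw":-1},{"tx":0,"ty":0,"tz":0,"roll":-7,"claw":-1},{"tx":0,"ty":0,"tz":0,"roll":-7,"claw":-1},{"tx":0,"ty":0,"tz":0,"roll":0,"claw":-1},{"tx":0,"ty":0,"tz":0,"roll":0,"claw":-1}]'

```text
time: 5.2
position: [644.8, -20.3, 55.0]
ee_rot: [[0.006, -0.999, 0.035], [0.001, 0.035, 0.999], [-1.0, -0.006, 0.002]]
contact_force: [-0.0, 1.7, 9.1]
opening: 0.6
```

The fingers closed to 0.3 mm, so the grip on the wing was lost. I look before moving again.

Run:
```python
from h import *
s=ctrl.read_state();print(s['time'],s['position'],s['contact_force'])
a=eyes.capture("wrist");b=eyes.capture("top");c=eyes.capture("scene")
cv2.imwrite("pics/w4.png",a[:,:,::-1])
cv2.imwrite("pics/s4.png",np.vstack([cv2.resize(b[125:265,240:350],(440,560)) if 0 else cv2.resize(b[130:205,230:360],None,fx=4,fy=4),cv2.resize(c[190:265,260:390],None,fx=4,fy=4)])[:,:,::-1])
```

```text
5.2 [644.78554877 -20.34735975  55.00268349] [-0.02758241  1.67906559  9.14031451]
```

View pics/w4.png

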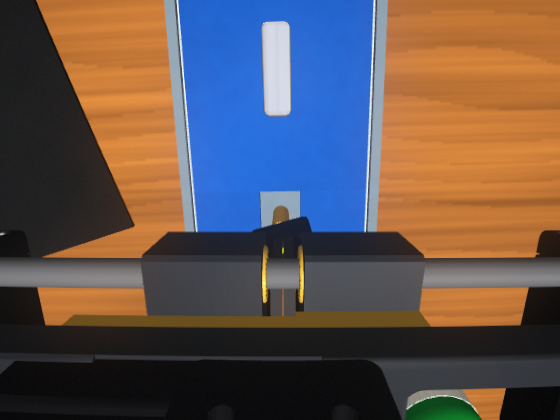

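View pics/s4.png

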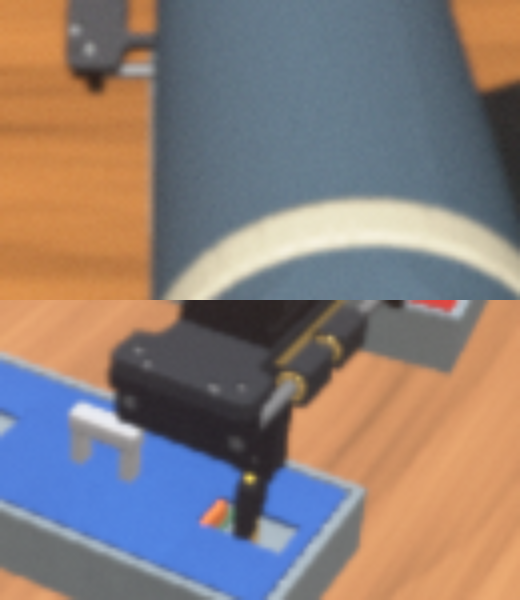

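Run:
```python
import cv2
a=cv2.imread("pics/w4.png")[180:330,200:370]
cv2.imwrite("pics/w4z.png",cv2.resize(a,None,fx=4,fy=4,interpolation=cv2.INTER_CUBIC))
```

```text
(no output)
```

View pics/w4z.png

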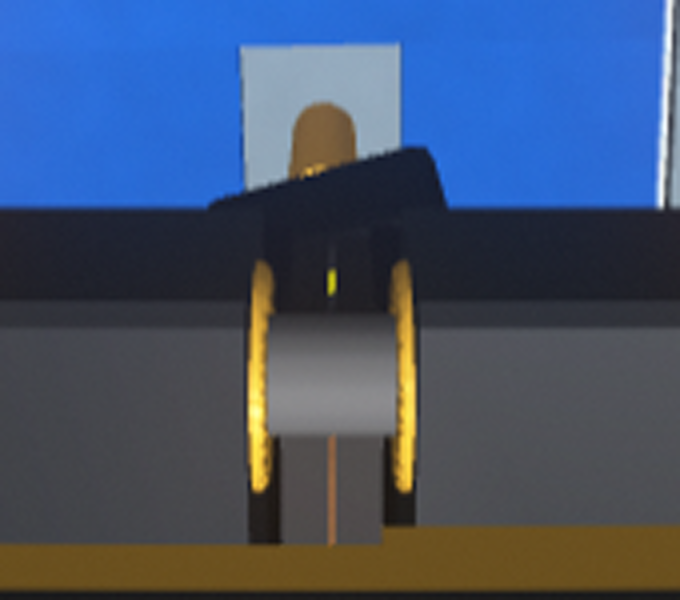

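The closed fingers seem to be resting on top of the wing. Contact came at a reported TCP z of 55, yet the wing top is at 83, and in the wrist view the fingertips look about 28 mm nearer the camera than the stated TCP. I raise the tool and check where the fingertips really are in the scene and wrist cameras.

Emit:
apply_moves --rows '[{"tx":-2.5,"ty":0,"tz":0,"roll":0,"claw":-1},{"tx":-4,"ty":0,"tz":0,"roll":0,"claw":-1},{"tx":-4,"ty":0,"tz":0,"roll":0,"claw":-0.1},{"tx":0,"ty":0,"tz":0,"roll":0,"claw":-0.1},{"tx":0,"ty":0,"tz":0,"roll":0,"claw":-0.1}]'

```text
time: 5.85
position: [642.5, -21.2, 158.4]
ee_rot: [[0.003, -0.999, 0.036], [0.0, 0.036, 0.999], [-1.0, -0.003, 0.0]]
contact_force: [-0.4, 0.1, 0.8]
opening: 16.9
```

Run:
```python
from h import *
s=ctrl.read_state();print(s['time'],s['position'],s['opening'],s['contact_force'])
a=eyes.capture("scene");cv2.imwrite("pics/s5.png",a[:,:,::-1])
p=s['position'];R=s['ee_rot'];c=cam("scene");uv=proj(c,[p,p-28*R[:,0],p-60*R[:,0]]);print(uv)
x,y=map(int,uv[0]);b=a[y-90:y+60,x-80:x+80,::-1].copy();b=cv2.resize(b,None,fx=4,fy=4,interpolation=2)
for q in uv: cv2.circle(b,tuple(int(t) for t in (q-[x-80,y-90])*4),4,(0,255,0),-1)
cv2.imwrite("pics/s5z.png",b)
```

```text
5.85 [642.50601155 -21.1946259  158.40379759] 16.87431720253282 [-0.37637831  0.08102213  0.82500635]
[[325.27055508 203.13110574]
 [326.23091577 191.46103904]
 [327.37253289 177.55048518]]
```

View pics/s5z.png

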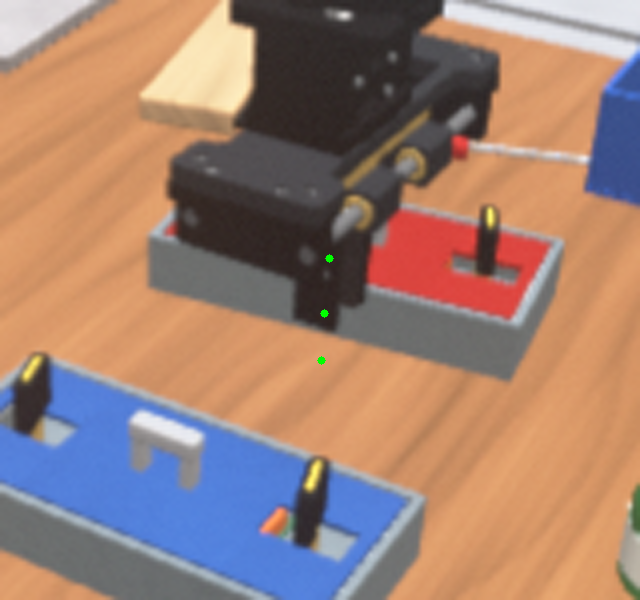

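Confirmed: the visible fingertips end about 28 mm short of the nominal TCP, and the wing has not turned. I'll grip with the TCP about 25 mm lower than planned. First I roll back to line up with the wing.

Emit:
apply_moves --rows '[{"tx":0,"ty":0.1,"tz":0.1,"roll":8.5,"claw":0},{"tx":0,"ty":0,"tz":0,"roll":8.5,"claw":0},{"tx":0,"ty":0,"tz":0,"roll":8.5,"claw":0},{"tx":0,"ty":0,"tz":0,"roll":8.5,"claw":0},{"tx":0,"ty":0,"tz":0,"roll":8.5,"claw":0},{"tx":0,"ty":0,"tz":0,"roll":8.5,"claw":0},{"tx":0,"ty":0,"tz":0,"roll":8.5,"claw":0},{"tx":0,"ty":0,"tz":0,"roll":8.5,"claw":0}]'

```text
time: 6.7
position: [639.6, -20.1, 155.0]
ee_rot: [[-0.004, -0.336, 0.942], [-0.0, 0.942, 0.336], [-1.0, 0.001, -0.004]]
contact_force: [-0.4, -1.0, -0.4]
opening: 43.8
```

Emit:
apply_moves --rows '[{"tx":0,"ty":0,"tz":0,"roll":8.5,"claw":0},{"tx":0,"ty":0,"tz":0,"roll":0,"claw":0},{"tx":0,"ty":0,"tz":0,"roll":0,"claw":0}]'

```text
time: 7.0
position: [640.1, -20.0, 155.7]
ee_rot: [[-0.003, -0.202, 0.979], [-0.0, 0.979, 0.202], [-1.0, 0.0, -0.003]]
contact_force: [0.3, -0.2, -0.6]
opening: 43.4
```

Run:
```python
from mw import *
s=ctrl.read_state();print(s['time'],s['position'],s['ee_rot'][:,2],s['opening'],s['contact_force'])
cv2.imwrite("pics/w6.png",eyes.capture("wrist")[:,:,::-1])
wings("pics/w6.png",s,dict(far=(260,170,320,232)))
```

```text
7.0 [640.1186726  -19.95120552 155.71220279] [ 0.97934829  0.2021642  -0.00256055] 43.4167794029699 [ 0.26019882 -0.21101482 -0.64938972]
far 113 [640.8664805  -21.93130379] ang -75.86931726550439 tool [-2.09039257  0.33205941]
```

View pics/w6.png

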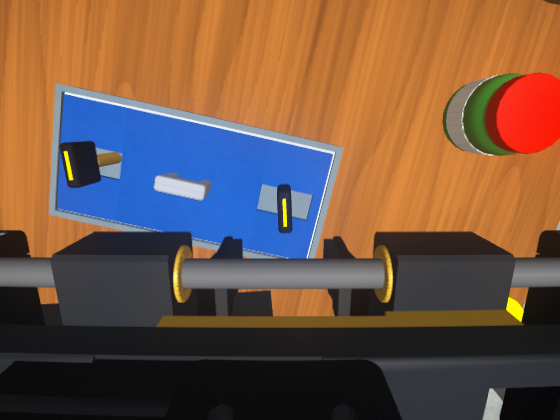

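The far wing at (285,208) is lined up with the fingers, with 0.3 mm and about 2° left over. I go down to TCP z of about 28.

Emit:
apply_moves --rows '[{"tx":3.5,"ty":-0.1,"tz":0,"roll":-1,"claw":0},{"tx":3.5,"ty":0,"tz":0,"roll":0,"claw":0},{"tx":2.2,"ty":0,"tz":0,"roll":0,"claw":0},{"tx":1.2,"ty":0,"tz":0,"roll":0,"claw":0},{"tx":1.2,"ty":0,"tz":0,"roll":0,"claw":0},{"tx":1.0,"ty":0,"tz":0,"roll":0,"claw":0},{"tx":0,"ty":0,"tz":0,"roll":0,"claw":0}]'

```text
time: 7.75
position: [640.6, -21.0, 30.2]
ee_rot: [[-0.001, -0.216, 0.976], [0.0, 0.976, 0.216], [-1.0, 0.0, -0.001]]
contact_force: [-0.3, 0.2, 0.2]
opening: 43.5
```

Emit:
apply_moves --rows '[{"tx":0,"ty":0,"tz":0,"roll":0,"claw":-1},{"tx":0,"ty":0,"tz":0,"roll":0,"claw":-1},{"tx":0,"ty":0,"tz":0,"roll":0,"claw":-1},{"tx":0,"ty":0,"tz":0,"roll":0,"claw":-1},{"tx":0,"ty":0,"tz":0,"roll":0,"claw":-1},{"tx":0,"ty":0,"tz":0,"roll":0,"claw":-1},{"tx":0,"ty":0,"tz":0,"roll":0,"claw":-1}]'

```text
time: 8.45
position: [641.8, -20.9, 31.5]
ee_rot: [[0.001, -0.216, 0.976], [0.0, 0.976, 0.216], [-1.0, -0.0, 0.001]]
contact_force: [0.6, 0.3, 1.4]
opening: 11.6
```

Gripped: 11.6 mm opening and steady. I turn it 77° anticlockwise.

Emit:
apply_moves --rows '[{"tx":0,"ty":0,"tz":0,"roll":-7,"claw":-1},{"tx":0,"ty":0,"tz":0,"roll":-7,"claw":-1},{"tx":0,"ty":0,"tz":0,"roll":-7,"claw":-1},{"tx":0,"ty":0,"tz":0,"roll":-7,"claw":-1},{"tx":0,"ty":0,"tz":0,"roll":-7,"claw":-1}]'

```text
time: 8.95
position: [641.3, -21.1, 31.5]
ee_rot: [[0.0, -0.74, 0.672], [0.0, 0.672, 0.74], [-1.0, -0.0, 0.0]]
contact_force: [-0.3, -0.4, 2.0]
opening: 11.9
```

Emit:
apply_moves --rows '[{"tx":0,"ty":0,"tz":0,"roll":-7,"claw":-1},{"tx":0,"ty":0,"tz":0,"roll":-7,"claw":-1},{"tx":0,"ty":0,"tz":0,"roll":-7,"claw":-1},{"tx":0,"ty":0,"tz":0,"roll":-7,"claw":-1},{"tx":0,"ty":0,"tz":0,"roll":-7,"claw":-1},{"tx":0,"ty":0,"tz":0,"roll":-5,"claw":-1},{"tx":0,"ty":0,"tz":0,"roll":0,"claw":-1},{"tx":0,"ty":0,"tz":0,"roll":0,"claw":-1}]'

```text
time: 9.75
position: [641.2, -21.6, 31.5]
ee_rot: [[0.0, -0.999, 0.046], [-0.0, 0.046, 0.999], [-1.0, -0.0, -0.0]]
contact_force: [-0.8, -0.9, 4.2]
opening: 11.3
```

Run:
```python
from mw import *
s=ctrl.read_state();print(s['time'],s['position'],s['ee_rot'][:,2],s['opening'],s['contact_force'],s['torque'],s['joints'])
```

```text
9.75 [641.16731399 -21.58001677  31.47526257] [ 4.61331264e-02  9.98935235e-01 -3.63131219e-04] 11.280140804130038 [-0.80071397 -0.93048936  4.23675016] [-0.14916113  0.23428011  0.0497437 ] [ 0.00893046  0.58516408 -0.05756065  1.75570967  0.04474157  0.80192128
  1.45445853]
```

Emit:
apply_moves --rows '[{"tx":0,"ty":0,"tz":0,"roll":-1.5,"claw":-1},{"tx":0,"ty":0,"tz":0,"roll":0,"claw":0},{"tx":0,"ty":0,"tz":0,"roll":0,"claw":0},{"tx":0,"ty":0,"tz":0,"roll":0,"claw":0},{"tx":-4,"ty":0,"tz":0,"roll":0,"claw":0},{"tx":-4.5,"ty":0,"tz":0,"roll":0,"claw":0},{"tx":-4,"ty":2,"tz":0,"roll":0,"claw":0},{"tx":0,"ty":4,"tz":0,"roll":0,"claw":0}]'

```text
time: 10.55
position: [586.9, -19.5, 162.0]
ee_rot: [[0.014, -1.0, 0.018], [0.001, 0.018, 1.0], [-1.0, -0.014, 0.001]]
contact_force: [0.2, -0.6, -0.4]
opening: 42.8
```

Emit:
apply_moves --rows '[{"tx":0,"ty":4,"tz":0,"roll":8,"claw":0},{"tx":0,"ty":0,"tz":0,"roll":8,"claw":0},{"tx":0,"ty":0,"tz":0,"roll":8,"claw":0},{"tx":0,"ty":0,"tz":0,"roll":8,"claw":0},{"tx":0,"ty":0,"tz":0,"roll":8,"claw":0},{"tx":0,"ty":0,"tz":0,"roll":8,"claw":0},{"tx":0,"ty":0,"tz":0,"roll":8,"claw":0},{"tx":0,"ty":0,"tz":0,"roll":8,"claw":0}]'

```text
time: 11.35
position: [540.9, -19.0, 155.9]
ee_rot: [[-0.001, -0.417, 0.909], [0.0, 0.909, 0.417], [-1.0, 0.0, -0.0]]
contact_force: [0.7, -0.8, 0.2]
opening: 43.9
```

Run:
```python
from mw import *
s=ctrl.read_state();print(s['time'],s['position'],s['ee_rot'][:,2],s['opening'])
cv2.imwrite("pics/w7.png",eyes.capture("wrist")[:,:,::-1])
```

```text
11.35 [540.90657046 -18.99296637 155.85404114] [ 9.08843571e-01  4.17136943e-01 -3.67337819e-04] 43.89172725782313
```

View pics/w7.png

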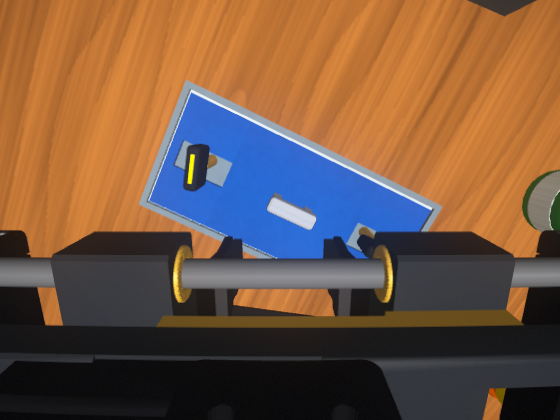

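The far wing at (368,240) now points along its slot, and the near wing is at (192,168). I move over the near wing.

Emit:
apply_moves --rows '[{"tx":0,"ty":1.7,"tz":-3.8,"roll":0,"claw":0},{"tx":0,"ty":1.8,"tz":-3.8,"roll":0,"claw":0},{"tx":0,"ty":0,"tz":0,"roll":8,"claw":0},{"tx":0,"ty":0,"tz":0,"roll":1,"claw":0},{"tx":0,"ty":0,"tz":0,"roll":0,"claw":0},{"tx":0,"ty":0,"tz":0,"roll":0,"claw":0}]'

```text
time: 12.0
position: [458.4, -19.5, 156.2]
ee_rot: [[0.001, -0.278, 0.961], [-0.0, 0.961, 0.278], [-1.0, -0.0, 0.001]]
contact_force: [0.8, -0.4, 0.4]
opening: 43.2
```

Run:
```python
from mw import *
s=ctrl.read_state();print(s['time'],s['position'],s['ee_rot'][:,2],s['opening'])
cv2.imwrite("pics/w8.png",eyes.capture("wrist")[:,:,::-1])
wings("pics/w8.png",s,dict(near=(250,170,320,235),far=(430,180,540,260)))
```

```text
12.0 [458.4342813  -19.52491336 156.24333256] [9.60646904e-01 2.77771665e-01 6.54650712e-04] 43.185485590765055
near 108 [456.99239503 -19.10453699] ang -76.42958354238158 tool [ 0.80434837 -1.26837493]Traceback (most recent call last):
  File "<stdin>", line 4, in <module>
  File "mw.py", line 8, in wings
    y,x=np.nonzero(yel[y0:y1,x0:x1]); P=onz(c,np.c_[x+x0,y+y0],83)[:,:2]
                                        ~~~^^^^^^^^^^^^^^^^^^^^^^^
  File "h.py", line 16, in onz
    o,v=ray(c,uv); return o+v*((z-o[2])/v[:,2])[:,None]
        ~~~^^^^^^
  File "h.py", line 12, in ray
    n=cv2.undistortPoints(np.array(uv,float).reshape(-1,1,2),K,d).reshape(-1,2)
      ~~~~~~~~~~~~~~~~~~~^^^^^^^^^^^^^^^^^^^^^^^^^^^^^^^^^^^^^^^^
cv2.error: OpenCV(4.12.0) /io/opencv/modules/calib3d/src/undistort.dispatch.cpp:347: error: (-215:Assertion failed) CV_IS_MAT(_src) && CV_IS_MAT(_dst) && (_src->rows == 1 || _src->cols == 1) && (_dst->rows == 1 || _dst->cols == 1) && _src->cols + _src->rows - 1 == _dst->rows + _dst->cols - 1 && (CV_MAT_TYPE(_src->type) == CV_32FC2 || CV_MAT_TYPE(_src->type) == CV_64FC2) && (CV_MAT_TYPE(_dst->type) == CV_32FC2 || CV_MAT_TYPE(_dst->type) == CV_64FC2) in function 'cvUndistortPointsInternal'
```

View pics/w8.png

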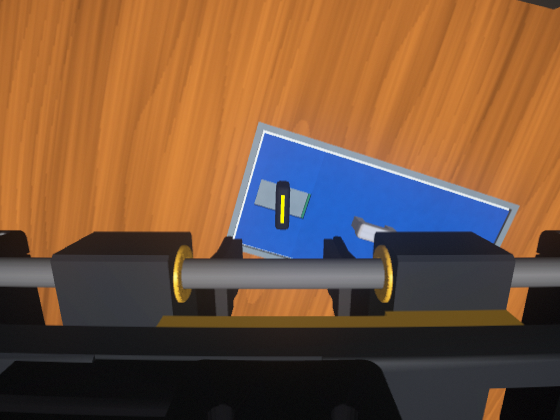

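The near wing at (283,207) is lined up. I go down and pinch it.

Emit:
apply_moves --rows '[{"tx":3.5,"ty":0.05,"tz":-0.1,"roll":1.5,"claw":0},{"tx":3.5,"ty":0,"tz":0,"roll":0,"claw":0},{"tx":2.2,"ty":0,"tz":0,"roll":0,"claw":0},{"tx":1.2,"ty":0,"tz":0,"roll":0,"claw":0},{"tx":1.2,"ty":0,"tz":0,"roll":0,"claw":0},{"tx":1.1,"ty":0,"tz":0,"roll":0,"claw":0},{"tx":0,"ty":0,"tz":0,"roll":0,"claw":0}]'

```text
time: 12.75
position: [455.9, -19.4, 28.3]
ee_rot: [[-0.002, -0.25, 0.968], [-0.0, 0.968, 0.25], [-1.0, 0.0, -0.002]]
contact_force: [0.5, 0.3, 0.5]
opening: 43.8
```

Emit:
apply_moves --rows '[{"tx":0,"ty":0,"tz":0,"roll":0,"claw":-1},{"tx":0,"ty":0,"tz":0,"roll":0,"claw":-1},{"tx":0,"ty":0,"tz":0,"roll":0,"claw":-1},{"tx":0,"ty":0,"tz":0,"roll":0,"claw":-1},{"tx":0,"ty":0,"tz":0,"roll":0,"claw":-1},{"tx":0,"ty":0,"tz":0,"roll":0,"claw":-1},{"tx":0,"ty":0,"tz":0,"roll":0,"claw":-1}]'

```text
time: 13.45
position: [458.0, -19.1, 29.6]
ee_rot: [[0.003, -0.25, 0.968], [0.0, 0.968, 0.25], [-1.0, -0.0, 0.003]]
contact_force: [4.5, 1.2, -0.6]
opening: 11.8
```

Emit:
apply_moves --rows '[{"tx":0,"ty":0,"tz":0,"roll":-7,"claw":-1},{"tx":0,"ty":0,"tz":0,"roll":-7,"claw":-1},{"tx":0,"ty":0,"tz":0,"roll":-7,"claw":-1},{"tx":0,"ty":0,"tz":0,"roll":-7,"claw":-1},{"tx":0,"ty":0,"tz":0,"roll":-7,"claw":-1}]'

```text
time: 13.95
position: [458.2, -18.9, 29.6]
ee_rot: [[0.003, -0.763, 0.646], [0.001, 0.646, 0.763], [-1.0, -0.002, 0.003]]
contact_force: [3.1, 1.1, -1.3]
opening: 11.7
```

Emit:
apply_moves --rows '[{"tx":0,"ty":0,"tz":0,"roll":-7,"claw":-1},{"tx":0,"ty":0,"tz":0,"roll":-7,"claw":-1},{"tx":0,"ty":0,"tz":0,"roll":-7,"claw":-1},{"tx":0,"ty":0,"tz":0,"roll":-7,"claw":-1},{"tx":0,"ty":0,"tz":0,"roll":-7,"claw":-1},{"tx":0,"ty":0,"tz":0,"roll":-4,"claw":-1},{"tx":0,"ty":0,"tz":0,"roll":0,"claw":-1},{"tx":0,"ty":0,"tz":0,"roll":0,"claw":-1}]'

```text
time: 14.75
position: [458.3, -18.7, 29.6]
ee_rot: [[0.004, -1.0, 0.026], [0.001, 0.026, 1.0], [-1.0, -0.004, 0.001]]
contact_force: [4.3, 2.9, -1.4]
opening: 11.8
```

Emit:
apply_moves --rows '[{"tx":0,"ty":0,"tz":0,"roll":0,"claw":0},{"tx":0,"ty":0,"tz":0,"roll":0,"claw":0},{"tx":0,"ty":0,"tz":0,"roll":0,"claw":0},{"tx":-4,"ty":0,"tz":0,"roll":0,"claw":0},{"tx":-4.5,"ty":0,"tz":0,"roll":0,"claw":0},{"tx":-2,"ty":-3.1,"tz":0,"roll":0,"claw":0},{"tx":0,"ty":-3,"tz":0,"roll":0,"claw":0},{"tx":0,"ty":-3,"tz":0,"roll":0,"claw":0}]'

```text
time: 15.55
position: [548.3, -22.3, 135.2]
ee_rot: [[0.001, -1.0, 0.027], [-0.001, 0.027, 1.0], [-1.0, -0.001, -0.001]]
contact_force: [0.0, -0.3, -0.3]
opening: 43.7
```

Emit:
apply_moves --rows '[{"tx":0,"ty":0,"tz":0,"roll":0,"claw":0},{"tx":0,"ty":0,"tz":0,"roll":0,"claw":0}]'

```text
time: 15.75
position: [546.4, -22.0, 133.4]
ee_rot: [[-0.003, -1.0, 0.027], [0.0, 0.027, 1.0], [-1.0, 0.003, -0.0]]
contact_force: [-1.2, 0.7, 0.5]
opening: 43.5
```

Run:
```python
from mw import *
s=ctrl.read_state();print(s['time'],s['position'],s['ee_rot'][:,2],s['opening'])
a=eyes.capture("wrist");cv2.imwrite("pics/w9.png",a[:,:,::-1])
c=eyes.capture("scene");cv2.imwrite("pics/s9.png",cv2.resize(c[180:290,205:365],None,fx=4,fy=4,interpolation=2)[:,:,::-1])
```

```text
15.75 [546.43445124 -22.01101265 133.35476935] [ 2.69926553e-02  9.99635630e-01 -5.80413991e-05] 43.468685058074044
```

View pics/w9.png

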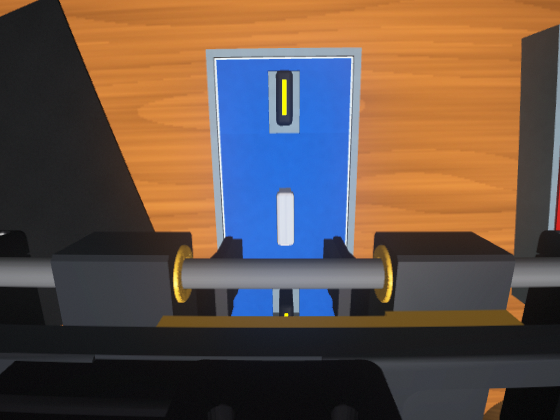

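View pics/s9.png

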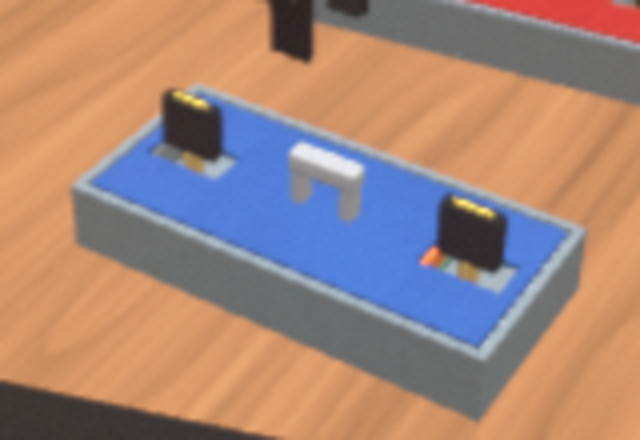

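Both wings now lie along their slots. I measure the handle for the grasp.

Run:
```python
from mw import *
s=dict(position=np.array([546.43,-22.01,133.35]),ee_rot=ctrl.read_state()['ee_rot'])
s2=ctrl.read_state();print(s2['position'])
wings("pics/w9.png",s,dict(near=(270,70,300,130)),(272,186,300,250))
```

```text
[545.73871103 -21.93420645 133.50956013]
near 179 [456.46962321 -18.87425892] ang -1.2847764423678996 tool [90.01174371  0.73667839]
bar 905 [547.56156649 -20.28354348] ((546.6171875, -20.220806121826172), (12.894612312316895, 46.647056579589844), 88.56456756591797) -1.3471835091667121
```

Emit:
apply_moves --rows '[{"tx":3,"ty":-0.2,"tz":0.2,"roll":0,"claw":0},{"tx":3,"ty":0,"tz":0,"roll":0,"claw":0},{"tx":2.2,"ty":0,"tz":0,"roll":0,"claw":0},{"tx":1.2,"ty":0,"tz":0,"roll":0,"claw":0},{"tx":1.2,"ty":0,"tz":0,"roll":0,"claw":0},{"tx":0,"ty":0,"tz":0,"roll":0,"claw":0}]'

```text
time: 16.45
position: [548.3, -20.0, 27.2]
ee_rot: [[-0.002, -1.0, 0.027], [-0.0, 0.027, 1.0], [-1.0, 0.002, -0.0]]
contact_force: [-0.1, -0.7, -0.2]
opening: 43.3
```

Emit:
apply_moves --rows '[{"tx":0,"ty":0,"tz":0,"roll":0,"claw":-1},{"tx":0,"ty":0,"tz":0,"roll":0,"claw":-1},{"tx":0,"ty":0,"tz":0,"roll":0,"claw":-1},{"tx":0,"ty":0,"tz":0,"roll":0,"claw":-1},{"tx":0,"ty":0,"tz":0,"roll":0,"claw":-1},{"tx":0,"ty":0,"tz":0,"roll":0,"claw":-1},{"tx":0,"ty":0,"tz":0,"roll":0,"claw":-1},{"tx":0,"ty":0,"tz":0,"roll":0,"claw":-1}]'

```text
time: 17.25
position: [549.7, -19.9, 28.5]
ee_rot: [[0.001, -1.0, 0.026], [-0.0, 0.026, 1.0], [-1.0, -0.001, -0.0]]
contact_force: [-0.8, -0.7, 5.5]
opening: 13.6
```

Gripped at 13.6 mm on the 14 mm bar. I lift straight up, slowly.

Emit:
apply_moves --rows '[{"tx":-0.8,"ty":0,"tz":0,"roll":0,"claw":-1},{"tx":-0.8,"ty":0,"tz":0,"roll":0,"claw":-1},{"tx":-1,"ty":0,"tz":0,"roll":0,"claw":-1},{"tx":-1,"ty":0,"tz":0,"roll":0,"claw":-1},{"tx":-1,"ty":0,"tz":0,"roll":0,"claw":-1},{"tx":-1.5,"ty":0,"tz":0,"roll":0,"claw":-1},{"tx":-1.5,"ty":0,"tz":0,"roll":0,"claw":-1},{"tx":0,"ty":0,"tz":0,"roll":0,"claw":-1}]'

```text
time: 18.05
position: [551.2, -19.8, 106.7]
ee_rot: [[0.005, -1.0, 0.027], [0.0, 0.027, 1.0], [-1.0, -0.005, 0.0]]
contact_force: [0.2, -0.3, -2.1]
opening: 13.5
```

Run:
```python
from mw import *
s=ctrl.read_state();print(s['time'],s['position'],s['ee_rot'][:,2],s['opening'],s['contact_force'])
a=eyes.capture("scene");cv2.imwrite("pics/s10.png",cv2.resize(a[120:330,130:400],None,fx=2.5,fy=2.5)[:,:,::-1])
```

```text
18.05 [551.2488588  -19.81909222 106.68149638] [2.67634635e-02 9.99641772e-01 2.13550584e-04] 13.492123728312661 [ 0.17328038 -0.27704695 -2.09039983]
```

View pics/s10.png

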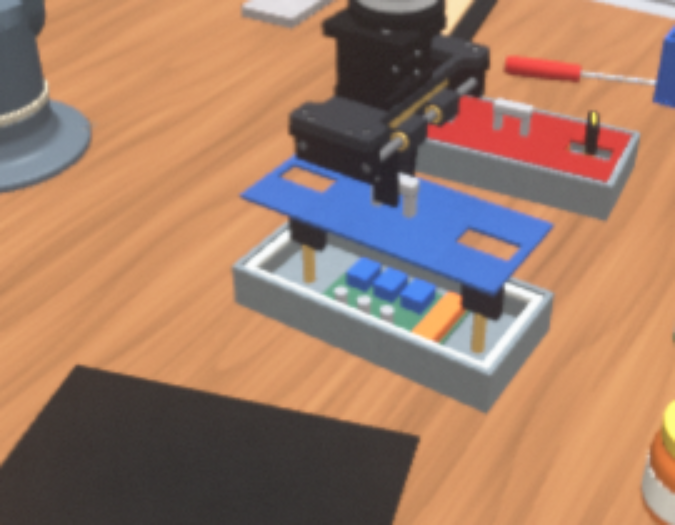

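The cover hangs level and clear of the wings. I carry it to the mat.

Emit:
apply_moves --rows '[{"tx":0,"ty":0.1,"tz":-1.5,"roll":0,"claw":-1},{"tx":0,"ty":0.3,"tz":-3,"roll":0,"claw":-1},{"tx":0,"ty":0.3,"tz":-3.5,"roll":0,"claw":-1},{"tx":0,"ty":0.3,"tz":-4,"roll":0,"claw":-1},{"tx":0,"ty":0.3,"tz":-4,"roll":0,"claw":-1},{"tx":0,"ty":0.3,"tz":-3.5,"roll":0,"claw":-1},{"tx":0,"ty":0.3,"tz":-3,"roll":0,"claw":-1},{"tx":0,"ty":0.1,"tz":-1.8,"roll":0,"claw":-1}]'

```text
time: 18.9
position: [520.2, -267.0, 102.8]
ee_rot: [[-0.003, -0.999, 0.032], [-0.001, 0.032, 0.999], [-1.0, 0.003, -0.001]]
contact_force: [0.4, -0.1, -4.2]
opening: 13.9
```

Emit:
apply_moves --rows '[{"tx":0,"ty":0,"tz":0,"roll":-4,"claw":-1},{"tx":0,"ty":0,"tz":0,"roll":-5,"claw":-1},{"tx":0,"ty":0,"tz":0,"roll":-5,"claw":-1},{"tx":0,"ty":0,"tz":0,"roll":-3.2,"claw":-1},{"tx":0,"ty":0,"tz":0,"roll":0,"claw":-1},{"tx":0,"ty":0,"tz":0,"roll":0,"claw":-1}]'

```text
time: 19.5
position: [521.9, -263.0, 103.3]
ee_rot: [[-0.002, -0.963, -0.268], [0.0, -0.268, 0.963], [-1.0, 0.001, 0.001]]
contact_force: [0.4, -0.3, -3.5]
opening: 13.4
```

Run:
```python
from mw import *
s=ctrl.read_state();print(s['time'],s['position'],s['ee_rot'],s['opening'],s['contact_force'])
a=eyes.capture("scene");cv2.imwrite("pics/s11.png",a[:,:,::-1])
```

```text
19.5 [ 521.89338615 -263.00924607  103.28267102] [[-1.64116137e-03 -9.63417111e-01 -2.68001448e-01]
 [ 4.58033383e-04 -2.68002505e-01  9.63418106e-01]
 [-9.99998548e-01  1.45837097e-03  8.81112557e-04]] 13.406840733345991 [ 0.38252273 -0.25590792 -3.48786049]
```

View pics/s11.png

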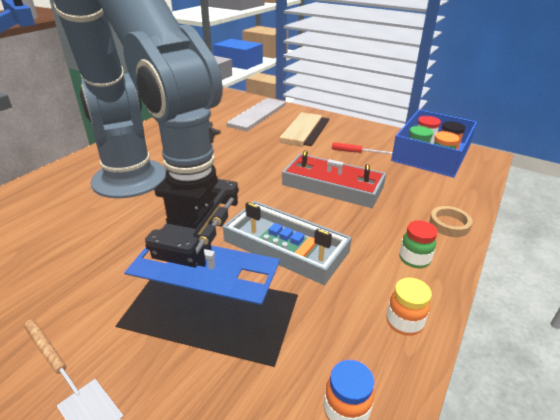

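Emit:
apply_moves --rows '[{"tx":1,"ty":0,"tz":0,"roll":0,"claw":-1},{"tx":2,"ty":0,"tz":0,"roll":0,"claw":-1},{"tx":2.2,"ty":0,"tz":0,"roll":0,"claw":-1},{"tx":2,"ty":0,"tz":0,"roll":0,"claw":-1},{"tx":1.5,"ty":0,"tz":0,"roll":0,"claw":-1},{"tx":1,"ty":0,"tz":0,"roll":0,"claw":-1},{"tx":0,"ty":0,"tz":0,"roll":0,"claw":-1},{"tx":0,"ty":0,"tz":0,"roll":0,"claw":-1}]'

```text
time: 20.35
position: [523.4, -262.4, 7.4]
ee_rot: [[0.001, -0.963, -0.27], [-0.0, -0.27, 0.963], [-1.0, -0.001, -0.0]]
contact_force: [-0.1, -0.2, -2.1]
opening: 14.1
```

Emit:
apply_moves --rows '[{"tx":0.4,"ty":0,"tz":0,"roll":0,"claw":-1},{"tx":0.4,"ty":0,"tz":0,"roll":0,"claw":-1},{"tx":0.2,"ty":0,"tz":0,"roll":0,"claw":-1},{"tx":0,"ty":0,"tz":0,"roll":0,"claw":-1},{"tx":0,"ty":0,"tz":0,"roll":0,"claw":-1}]'

```text
time: 20.85
position: [523.0, -262.3, -2.8]
ee_rot: [[0.0, -0.963, -0.27], [0.0, -0.27, 0.963], [-1.0, -0.0, -0.0]]
contact_force: [0.2, -0.1, -0.7]
opening: 13.6
```

Emit:
apply_moves --rows '[{"tx":0.2,"ty":0,"tz":0,"roll":0,"claw":-1},{"tx":0.2,"ty":0,"tz":0,"roll":0,"claw":-1},{"tx":0,"ty":0,"tz":0,"roll":0,"claw":-1},{"tx":0,"ty":0,"tz":0,"roll":0,"claw":-1}]'

```text
time: 21.25
position: [522.9, -262.3, -7.0]
ee_rot: [[-0.0, -0.963, -0.27], [0.0, -0.27, 0.963], [-1.0, 0.0, 0.0]]
contact_force: [0.5, 0.3, -2.7]
opening: 13.7
```

Run:
```python
from mw import *
s=ctrl.read_state();print(s['time'],s['position'],s['opening'],s['contact_force'])
a=eyes.capture("scene");cv2.imwrite("pics/s12.png",cv2.resize(a[210:370,100:320],None,fx=3.5,fy=3.5)[:,:,::-1])
```

```text
21.25 [ 522.87249123 -262.25684997   -6.999801  ] 13.658811093907989 [ 0.4654212   0.28049039 -2.69252757]
```

View pics/s12.png

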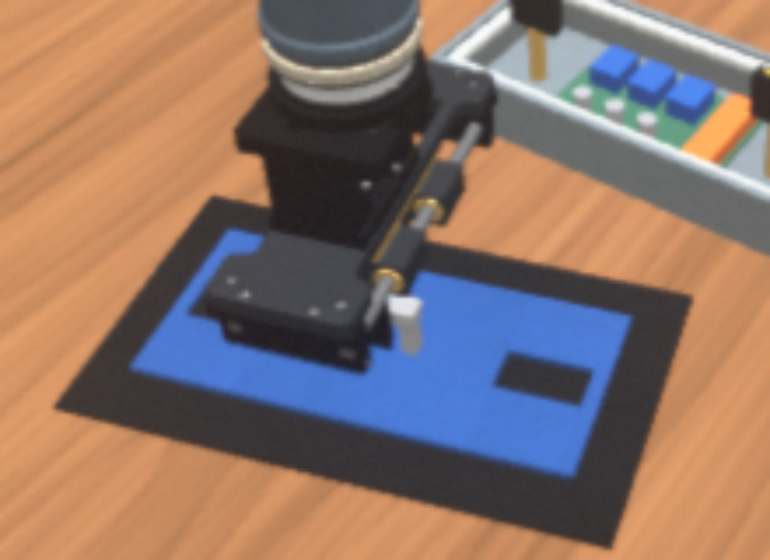

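The cover is centred and squared on the mat, nearly down. A little lower to touch.

Emit:
apply_moves --rows '[{"tx":0.2,"ty":0,"tz":0,"roll":0,"claw":-1},{"tx":0.1,"ty":0,"tz":0,"roll":0,"claw":-1},{"tx":0,"ty":0,"tz":0,"roll":0,"claw":-1},{"tx":0,"ty":0,"tz":0,"roll":0,"claw":-1}]'

```text
time: 21.7
position: [523.2, -262.4, -7.5]
ee_rot: [[0.0, -0.963, -0.27], [-0.001, -0.27, 0.963], [-1.0, -0.0, -0.001]]
contact_force: [-4.9, 2.0, 14.6]
opening: 13.7
```

It rests on the mat (14.6 N upward). I ease off, open and retreat.

Emit:
apply_moves --rows '[{"tx":-0.2,"ty":0,"tz":0,"roll":0,"claw":-1},{"tx":0,"ty":0,"tz":0,"roll":0,"claw":0},{"tx":0,"ty":0,"tz":0,"roll":0,"claw":0},{"tx":0,"ty":0,"tz":0,"roll":0,"claw":0},{"tx":0,"ty":0,"tz":0,"roll":0,"claw":0},{"tx":-1.5,"ty":0,"tz":0,"roll":0,"claw":0},{"tx":-3,"ty":0,"tz":0,"roll":0,"claw":0},{"tx":-4,"ty":0,"tz":0,"roll":0,"claw":0}]'

```text
time: 22.5
position: [521.8, -261.7, 77.4]
ee_rot: [[-0.003, -0.963, -0.27], [0.002, -0.27, 0.963], [-1.0, 0.002, 0.002]]
contact_force: [0.4, -0.7, 1.0]
opening: 42.7
```

Emit:
apply_moves --rows '[{"tx":-4.5,"ty":0,"tz":0,"roll":0,"claw":0},{"tx":-4.5,"ty":0,"tz":0,"roll":0,"claw":0},{"tx":0,"ty":0,"tz":-4,"roll":0,"claw":0},{"tx":0,"ty":0,"tz":-4,"roll":0,"claw":0},{"tx":0,"ty":0,"tz":-4,"roll":0,"claw":0},{"tx":0,"ty":0,"tz":-4,"roll":0,"claw":0},{"tx":0,"ty":0,"tz":-4,"roll":0,"claw":0},{"tx":0,"ty":0,"tz":0,"roll":0,"claw":0}]'

```text
time: 23.3
position: [575.4, -461.8, 167.1]
ee_rot: [[-0.0, -0.965, -0.263], [-0.004, -0.263, 0.965], [-1.0, 0.001, -0.004]]
contact_force: [-0.9, 0.8, -0.1]
opening: 43.4
```

Run:
```python
from mw import *
s=ctrl.read_state();print(s['time'],s['position'],s['opening'],s['contact_force'])
a=eyes.capture("scene");b=eyes.capture("top")
cv2.imwrite("pics/s13.png",a[:,:,::-1]);cv2.imwrite("pics/t13.png",b[:,:,::-1])
```

```text
23.3 [ 575.40453455 -461.81326151  167.08139613] 43.36930787383331 [-0.89320595  0.78311406 -0.07294357]
```

View pics/s13.png

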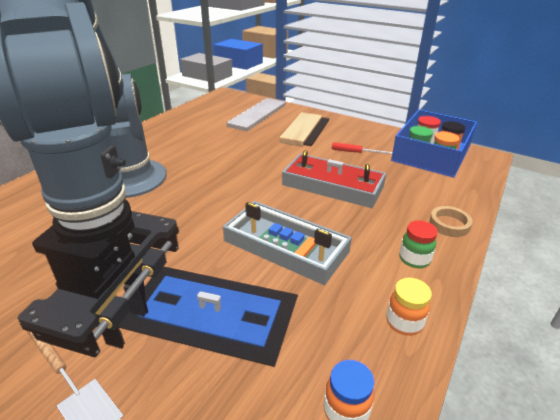

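View pics/t13.png

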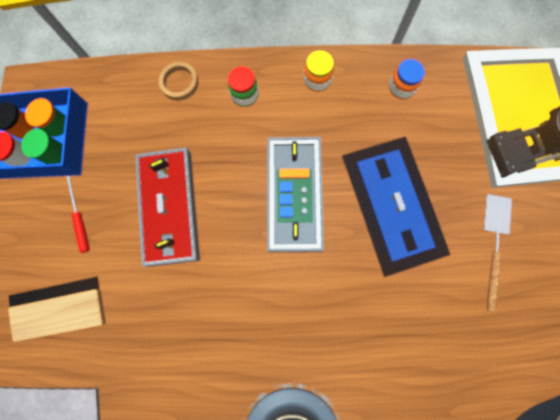

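The cover lies centred on the mat in both views: handle at (399,201) in the top view and (209,298) in the scene view. Both wings, at (295,150) and (295,231) in the top view, point along the box. I check with numbers, then hand in.

Run:
```python
from h import *
im=cv2.imread("pics/t13.png");hsv=cv2.cvtColor(im,cv2.COLOR_BGR2HSV);c=cam("top")
m=cv2.inRange(hsv,(100,120,60),(130,255,255));o=np.zeros_like(m);o[130:285,340:455]=m[130:285,340:455]
o=cv2.morphologyEx(o,cv2.MORPH_CLOSE,np.ones((15,15)))
k=max(cv2.findContours(o,0,1)[0],key=cv2.contourArea)
P=onz(c,k.reshape(-1,2),8)[:,:2].astype(np.float32);r=cv2.minAreaRect(P);print(r, np.hypot(r[0][0]-524,r[0][1]+262))
y_=cv2.inRange(hsv,(25,120,130),(38,255,255))
for b in((285,138,305,165),(285,218,305,245)):
    y,x=np.nonzero(y_[b[1]:b[3],b[0]:b[2]]);Q=onz(c,np.c_[x+b[0],y+b[1]],83)[:,:2];e=np.linalg.svd(Q-Q.mean(0))[2][0];print(Q.mean(0),np.degrees(np.arctan2(e[1],e[0])))
s=ctrl.read_state();print(s['time'],abs(s['qd']).max(),s['contact_force'])
print(ctrl.close_job())
```

```text
((522.9892578125, -261.40460205078125), (255.89984130859375, 115.2029800415039), 16.101058959960938) 1.1730722430976612
[640.54198564 -20.05820139] 178.35947616216987
[456.3153887  -17.18890541] 177.63099897340766
23.4 0.0317468740822857 [-0.54328912  1.07654014 -0.71557148]
the job is handed in; nothing more can be done
None
```

I loosened both of the blue box's thumbscrews (far one first), lifted the cover off by its handle and laid it on the mat. I released it at rest and handed the job in at about 23.4 s. The hand-in reported no verdict.

**Last checks:**
- **Cover:** In the last top view its centre is about 1 mm from the mat's. Its length is at 16.1°, the same as the mat's. It looks flat and right way up in both the top and scene views.
- **Wings:** They lie at -1.6° and -2.4°, against about -0.9° for the box, so both are well past loose.
- **Robot:** It is clear of everything, with about 1 N of sensor noise, and it stayed away from the red box.

**What went wrong or disagreed:**
- **Fingertips:** They end about 28 mm short of the stated tool point. The first attempt on the far wing therefore closed on top of it, with about 9 N of contact, and did not turn it. I confirmed the offset in the scene camera and gripped about 25 mm lower from then on.
- **Refused moves:** My first three move calls were refused because every row must give all the keys. Nothing moved.
- **Set-down force:** Setting the cover down peaked at about 15 N before I eased off and let go.

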